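# Hand the orange dish to the sink

## Robot

A 6-joint arm with a two-finger parallel gripper is mounted at the origin on a cart in front of the work surface, level with it; the furniture and walls round the work are solid. World frame = base frame: x ahead of the robot, y to its left, z up, the work surface at z = 0. Lengths are in mm, angles in rad, forces in N, time in s.
With the tool pointing down it reaches from about 425 to 950 mm from the base axis. Payload 3.5 kg.
Tool frame: the origin (TCP) lies between the finger pads; the fingertips stand 17 mm ahead of it and the grasp point (between the pads) lies 2 mm behind it; z points along the fingers, y is the line along which they close (so a half turn about z gives the same grasp; the last joint's range is limited). The gripper opens to 85 mm and grips with 20 to 120 N. Pads are 22 mm wide; open, the fingers measure 114 mm over their backs; the gripper's body (76 mm by 85 mm) begins 54 mm behind the grasp point. The pads swing forward as they close: fully open they stand 13 mm farther back than shut.
Start: joints at [-1.302, 0.286, 1.577, -0, 1.279, -0.15], TCP at [274.52, -616.64, 248.325] pointing down, gripper open.
Joint ranges: [-2.77, 2.77], [-0.9, 2.22], [0.21, 2.48], [-1.53, 4.67], [0.24, 2.81], [-2.84, 2.84]. Speed limits (rad/s): [2.79, 2.79, 3.14, 3.14, 3.14, 3.14].

## Interface

Orientations are given as a rotation vector (axis times angle).
In Python, from plant import * gives the robot as it stands.
- The arm moves only by the tool servo_tool, never from a script. Its argument "rows" is a list of rows, each an object of numbers: "fingers": the opening, from 0 (shut) to 1 (fully open); "x", "y", "z": the shift along the tool's x, y, z in m; "wx", "wy", "wz": the turn, a rotation vector about the tool's x, y, z in degrees. In form: [{"fingers": .., "x": .., "y": .., "z": .., "wx": .., "wy": .., "wz": ..}, ...]. A call has 1 to 12 rows; each row shifts and turns the commanded pose from where the row before left it, along the tool's axes as they then stand; what a row does not reach is not made up. A row lasts 1/12 s, in which the tool goes at most 41.7 mm and 7.16 degrees, less where a joint would pass 70% of its speed; a pose out of reach is approached as far as the arm can. A call with a gripper value outside its range is refused whole. The fingers move at their own pace and stop on an object; "force" is the grip in N (left out, the last holds). Time passes only in rows, so rows that do not move let the fingers close. It gives the time, the measured TCP pose, the force, the opening and the grip force at its end, in the units of the state.
- get_obs(): the state, without advancing time (a new reading comes with each control period).
- get_image(name): name is "side" or "top"; returns a dict with "frame" (384x512x3 uint8, red, green, blue), "fx", "fy", "cx", "cy" (pixels), "world_to_cam" (4x4, takes a point from world to camera coordinates). Camera axes: x right, y up, looking along -z (the intrinsics and any distortion apply to the point x, -y, -z); pixel columns grow to the right and rows downward; lengths in mm; the calibration is good to about 2 mm. A picture is of the moment at which its call begins. There is no depth.
- job_done(): hands the job in; it is judged then, once.
The state is a dict: "time": time; "qpos": joint angles; "joint_velocities": joint speeds; "effort": joint torques, N m; "ee_pos": TCP position; "orientation": TCP orientation; "ft_force": force on the tool from outside, world axes, zero at the start; "torque": the same for the moment, N m; "opening": finger opening in mm; "grasp_force": force on a finger pad.
Only numpy, scipy, OpenCV 4.12 (cv2) and the standard library are available. Lean on these libraries where they do the work, as an engineer would, in place of code of your own. Each camera call takes 0.05 s, during which the arm holds its last target. There are 200 camera calls.

## Task

Take the white two-handled dish by the handle that sticks out of the little wooden worktop riser, draw it out between the riser's legs and lift it, then give it a quarter turn so that its free handle points straight away from you towards the sink, and hold it out level, at least a hand's breadth above the near end of the draining board, for the cook at the sink to take. The orange lies loose in it: keep it in the middle of the dish all the way, do not touch it, and do not knock the riser, the things on it or the other things standing about. Finish while still holding the dish there, level and still, by the handle you took.

Things in the scene. Friction and masses are not known exactly. Their poses are not given: they have to be found in the camera images.
- dish: round white dish with a blue rim, 143 mm across, 34 mm high, about 0.24 kg, two straight beech handles on either side, 270 mm over their tips; inside a smooth spherical hollow. Origin: centre of the underside. y axis along the handles, -y to the near handle (which sticks out of the riser), z up. It stands on the worktop, its centre 30 to 50 mm inside the riser's open edge
- near_handle (a point): middle of the near handle's grip, 108 mm from the dish's centre (dish y = -108 mm), 25 mm above the underside. Flat-sided bar 24 mm wide (dish x), 14 mm thick (18 to 32 mm above the underside), free from 85 to 135 mm from the centre. Grip it firmly (about 80 N) across its width from above: dish and orange (about 0.42 kg) hang 108 mm to one side
- free_handle (a point): the same point of the other handle, at y = +108 mm in the dish's frame: the handle that the cook will take
- orange: a loose orange, 71 mm across, about 0.18 kg, lying in the middle of the dish, free to roll; its top is about 77 mm above the underside of the dish. Its own axes mean nothing.
- orange_mid (a point): the centre of the orange, about 42 mm above the underside of the dish when it lies in the middle
- riser: small bench: dark board 180 x 200 x 16 mm, underside 118, top 134 mm up, on two steel wire legs along its y axis at x = -86 and +86 mm (gap 164 mm). Origin: on the worktop under the board's centre. The dish comes out along its -y axis (about to the robot's right); open edge at y = -100 mm. Cup and spice jar stand on the board's rear half. Loose, 1.4 kg
- drainer (a point): middle of the near end of the sink's white draining board, on its surface, 12 mm above the worktop. x axis straight away from the robot along the board to the sink bowl, y to the robot's left. The board is fixed; it begins 90 mm nearer than this point, runs over 200 mm beyond it and 270 mm to either side
- cup: small stoneware cup with a brown band, 66 mm high, standing on the riser; leave alone
- spice: spice jar with a red cap, 45 mm across, 106 mm high, standing on the riser; leave alone
- mill: turned wooden mill, 53 mm across, 111 mm high, standing at the far right corner of the worktop; leave alone
- lemon: lemon, 71 mm long, lying at the near right corner of the worktop; leave alone
- garlic: garlic bulb, 49 mm across, 62 mm high, at the back of the worktop right of the middle, in front of the draining board; leave alone

How it is judged (in metres and radians):
On the way:
1. the bowl of the dish has been drawn out past the open edge of the riser (y of dish in the frame of riser below -0.172 m), for 0.1 s.
At the end, for the whole second after the job is handed in: The dish is held still by its near handle over the near end of the draining board, underside 80 mm or more above the worktop, tilted under 7 degrees, free handle pointing away along the board within 14 degrees, the orange at rest within 15 mm of its middle (world x of dish between 0.65 and 0.82 m and world y of dish between -0.1 and 0.23 m and height (world z) of dish above 0.08 m and angle between dish's own z axis and vertical below 0.12 rad and angle between the y axis of dish and the x axis of drainer, either way round below 0.25 rad and world x of free_handle above 0.72 m and horizontal distance between orange_mid and dish below 0.015 m and height (world z) of orange_mid above 0.1 m and linear speed of dish below 0.03 m/s and linear speed of orange below 0.04 m/s and contact force between the fingers and dish above 2 N and distance between the grasp point and near_handle below 0.05 m); the arm keeps its last pose, push and grip.
It fails at once if the orange rolls more than 25 mm from the middle of the dish (horizontal distance between orange_mid and dish above 0.025 m).
It fails at once if the dish is tipped more than 17 degrees (angle between dish's own z axis and vertical above 0.3 rad).
It fails at once if the fingers touch the orange (contact force between the fingers and orange above 0.5 N).
It fails at once if the riser or a thing on it is knocked (shifted more than 20 mm) (distance of any of riser, cup, spice from where it was at the start of the episode above 0.02 m).
It fails at once if the mill, the lemon or the garlic is knocked (shifted more than 20 mm) (distance of any of mill, lemon, garlic from where it was at the start of the episode above 0.02 m).
It also fails if it takes over 54 s, if anything falls off the work surface, if the arm or the gripper's body presses on something with over 40 N, if the wrist force passes 120 N, or if a joint passes its speed limit or range.

## Working session

There is one attempt and no reset: what is moved stays moved. The work goes in short steps, Python scripts to look and compute and a tool call to move; the robot and the scene stay as the last step left them, time stands still between calls to the robot, and variables do not carry over. Pictures are saved under pics/ and viewed, at most 10 in all, crops included, and the job is handed in when it is done.

Besides the shell and the picture viewer there is one more tool, called after "Request:" as name(argument=value, ...), one argument or row to a line, values as JSON. servo_tool: Moves the arm, as the interface text tells. Its arguments: {"type":"object","properties":{"rows":{"type":"array","items":{"type":"object","properties":{"fingers":{"type":"number"},"x":{"type":"number"},"y":{"type":"number"},"z":{"type":"number"},"wx":{"type":"number"},"wy":{"type":"number"},"wz":{"type":"number"}}}},"force":{"type":"number"}},"required":["rows"]}

```bash
mkdir -p pics; ls; cat > h.py <<'E'
from plant import *
import numpy as np, cv2
from scipy.spatial.transform import Rotation as R
E
python3 - <<'E'
from h import *
o=get_obs(); print(o['time'],o['ee_pos'],R.from_rotvec(o['orientation']).as_matrix().round(3).tolist(),o['opening'])
import pickle
for n in("side","top"):
    i=get_image(n); cv2.imwrite(f"pics/{n}0.png",i["frame"][:,:,::-1]); print({k:v for k,v in i.items() if k!="frame"})
    pickle.dump(i,open(f"{n}0.pkl","wb"))
E
```

```text
pics
0.0 [ 274.34627078 -616.05017339  246.94710189] [[0.914, 0.407, -0.001], [0.407, -0.914, 0.002], [0.0, -0.002, -1.0]] 85.31669002334544
{'fx': 472.26912982004274, 'fy': 472.26912982004274, 'cx': 253.9975938786301, 'cy': 186.37447944857863, 'world_to_cam': array([[ 2.14438085e-01,  9.76584605e-01, -1.72863184e-02,
        -1.36865123e+02],
       [-6.31692874e-01,  1.52161942e-01,  7.60138709e-01,
         2.56007970e+02],
       [ 7.44970080e-01, -1.52083045e-01,  6.49530851e-01,
        -1.90223993e+03],
       [ 0.00000000e+00,  0.00000000e+00,  0.00000000e+00,
         1.00000000e+00]])}
{'fx': 384.2790459392477, 'fy': 384.2790459392477, 'cx': 253.50125252287458, 'cy': 198.98681847132266, 'world_to_cam': array([[-8.85638253e-02, -9.96056168e-01,  5.34413377e-03,
         5.73791929e+01],
       [ 9.71029348e-01, -8.51406262e-02,  2.23278030e-01,
        -5.68844080e+02],
       [-2.21942456e-01,  2.49636672e-02,  9.74740151e-01,
        -9.00491176e+02],
       [ 0.00000000e+00,  0.00000000e+00,  0.00000000e+00,
         1.00000000e+00]])}
```

View pics/side0.png

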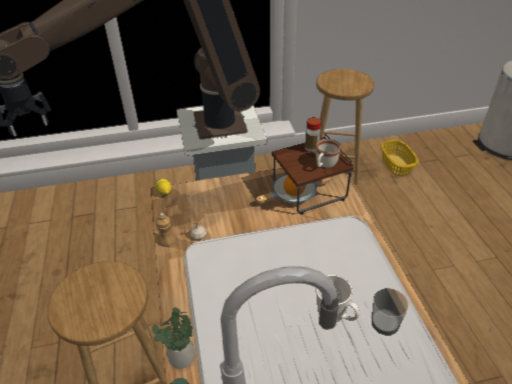

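View pics/top0.png

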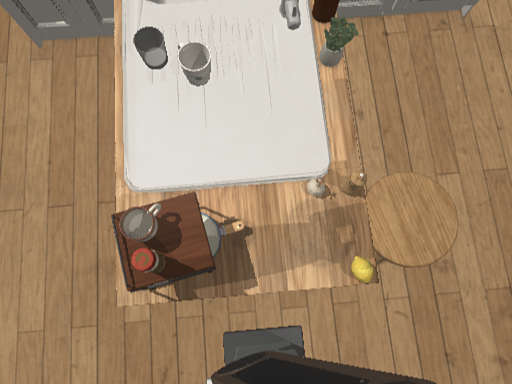

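The dish's near handle sticks out to the right of the riser: top view about (237,227), side view about (262,199). I'll enlarge both.

```bash
python3 - <<'E'
from h import *
a=cv2.imread("pics/top0.png")[185:305,105:265]; b=cv2.imread("pics/side0.png")[110:220,240:360]
cv2.imwrite("pics/c_top.png",cv2.resize(a,None,fx=5,fy=5,interpolation=2)); cv2.imwrite("pics/c_side.png",cv2.resize(b,None,fx=5,fy=5,interpolation=2))
E
```

```text
(no output)
```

View pics/c_top.png

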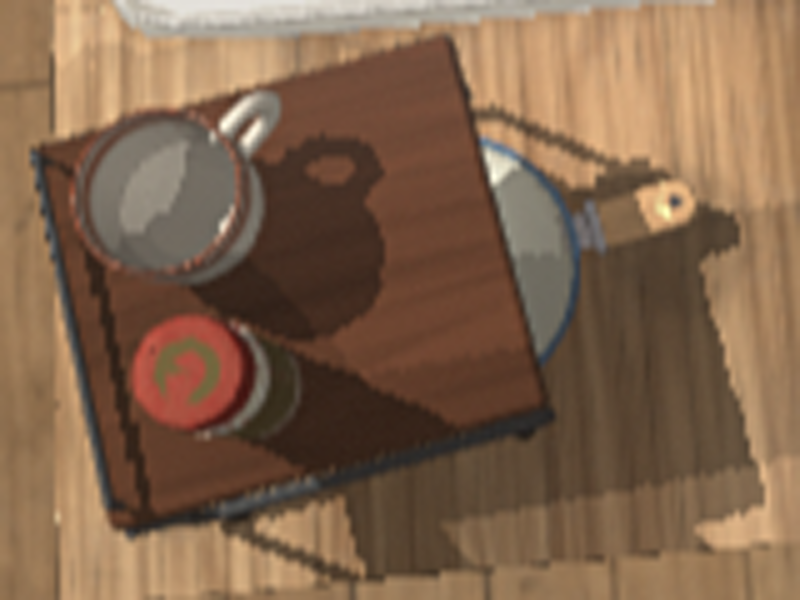

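View pics/c_side.png

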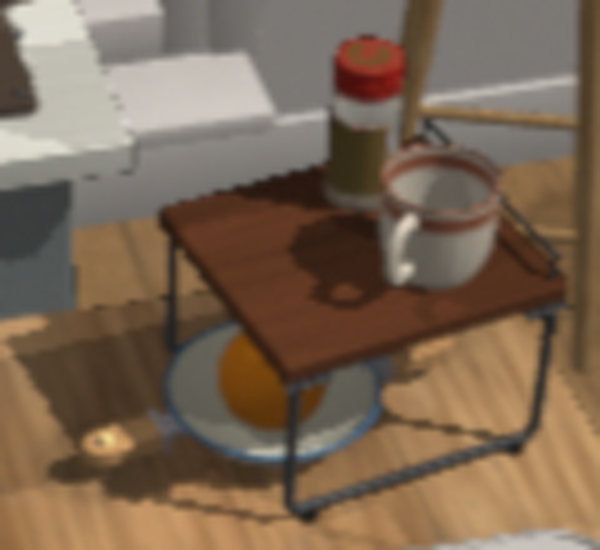

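```bash
cat >> h.py <<'E'
import pickle
def ray(i,u,v):
    T=i["world_to_cam"]; d=np.array([(u-i["cx"])/i["fx"],-(v-i["cy"])/i["fy"],-1]); Rm=T[:3,:3]
    d=Rm.T@d; return -Rm.T@T[:3,3], d/np.linalg.norm(d)
def tri(t,pt,s,ps):
    A=np.zeros((3,3));b=np.zeros(3);L=[ray(t,*pt),ray(s,*ps)]
    for c,d in L:
        P=np.eye(3)-np.outer(d,d);A+=P;b+=P@c
    x=np.linalg.solve(A,b); return x,[np.linalg.norm((np.eye(3)-np.outer(d,d))@(x-c)) for c,d in L][0]
def atz(i,p,z):
    c,d=ray(i,*p); return c+d*(z-c[2])/d[2]
E
python3 - <<'E'
from h import *
t,s=[pickle.load(open(n+"0.pkl","rb")) for n in("top","side")]
T=lambda x,y:(105+(x+.5)/5-.5,185+(y+.5)/5-.5); S=lambda x,y:(240+(x+.5)/5-.5,110+(y+.5)/5-.5)
for n,a,b,z in [("tiphole",(676,202),(105,438),32),("tipend",(697,197),(84,440),25),("collar",(592,228),(163,425),28),("openfar",(450,37),(289,372),134),("opennear",(550,405),(163,212),134),("backfar",(37,150),(563,288),134),("backnear",(112,520),(410,140),134)]:
    x,e=tri(t,T(*a),s,S(*b)); print(n,x.round(1),round(e,1),"top@z",atz(t,T(*a),z).round(1),"side@z",atz(s,S(*b),z).round(1))
print("rim R edge top",atz(t,T(579,253),34), "low",atz(t,T(543,362),34),"up",atz(t,T(483,140),34))
print("rim side L,bot",atz(s,S(165,375),34),atz(s,S(272,461),34),atz(s,S(382,405),34))
f=s["frame"].astype(int)[110:220,240:360]; 
print("garlic",atz(t,(317,188),20),"mill",atz(t,(357,180),90),"lemon",atz(t,(362,269),25))
print("drainer near edge",atz(t,(145,188),12),atz(t,(325,178),12))
E
```

```text
tiphole [513.8  48.3  35.1] 1.1 top@z [514.1  47.2  32. ] side@z [510.6  50.2  32. ]
tipend [514.9  35.9  37. ] 0.4 top@z [516.9  36.4  25. ] side@z [501.7  38.3  25. ]
collar [504.8  90.5  29.8] 0.6 top@z [505.1  91.2  28. ] side@z [502.7  90.4  28. ]
openfar [585.6 145.4 129.9] 0.6 top@z [584.4 144.2 134. ] side@z [590.2 144.4 134. ]
opennear [411.9 110.8 129.4] 1.4 top@z [411.3 109.  134. ] side@z [418.  110.8 134. ]
backfar [547.9 335.2 130.3] 2.1 top@z [547.5 336.1 134. ] side@z [552.7 330.7 134. ]
backnear [377.4 297.5 134.3] 6.5 top@z [378.5 304.4 134. ] side@z [378.6 290.6 134. ]
rim R edge top [492.07891918  98.27653234  34.        ] low [438.992229   120.02256327  34.        ] up [554.56191054 143.32494766  34.        ]
rim side L,bot [461.5252533  101.99890885  34.        ] [558.46750374 147.04781726  34.        ] [523.40503476 230.87800746  34.        ]
garlic [ 596.78382904 -164.15534436   20.        ] mill [ 591.42731612 -251.4583355    90.        ] lemon [ 376.9299574  -249.60084198   25.        ]
drainer near edge [638.69632696 290.95006521  12.        ] [ 624.39045512 -190.64491206   12.        ]
```

Measured: the handle axis points along (0.195, -0.98). The dish centre is about (490, 169) and the grip point about (511, 62), lined up with the riser. Moving to hover over the handle.

Request:
servo_tool(
  rows=[
    {"fingers":1,"x":0.0112,"y":-0.012},
    {"x":0.0224,"y":-0.0239},
    {"x":0.0224,"y":-0.0239},
    {"x":0.0224,"y":-0.0239},
    {"x":0.0224,"y":-0.0239},
    {"x":0.0224,"y":-0.0239},
    {"x":0.0224,"y":-0.0239},
    {"x":0.0224,"y":-0.0239},
    {"x":0.0224,"y":-0.0239},
    {"x":0.0224,"y":-0.0239},
    {"x":0.0224,"y":-0.0239},
    {"x":0.0224,"y":-0.0239},
  ],
  force=90,
)

```text
validation failed for argument at $.ro...
```

Request:
servo_tool(
  rows=[
    {"x":0.0224,"y":-0.0239},
    {"x":0.0224,"y":-0.0239},
    {"x":0.0224,"y":-0.0239},
    {"x":0.0224,"y":-0.0239},
    {"x":0.0224,"y":-0.0239},
    {"x":0.0224,"y":-0.0239},
    {"x":0.0224,"y":-0.0239},
    {"x":0.0224,"y":-0.0239},
    {"x":0.0224,"y":-0.0239},
    {"x":0.0224,"y":-0.0239},
    {"x":0.0112,"y":-0.012},
  ],
)

```text
validation failed for argument at $.ro...
```

Request:
servo_tool(
  rows=[
    {"wz":-6.44},
    {"wz":-6.44},
    {"wz":-6.44},
    {"wz":-6.44},
    {"wz":-6.44},
    {"wz":-6.44},
    {"wz":-6.44},
    {"wz":-6.44},
    {"wz":-6.44},
    {"wz":-6.44},
    {"wz":-6.44},
    {"wz":-6.44},
  ],
)

```text
validation failed for argument at $.ro...
```

Request:
servo_tool(
  rows=[
    {"z":0.02},
    {"z":0.03},
    {"z":0.03},
    {"z":0.03},
    {"z":0.02},
    {"z":0.01},
    {},
    {},
  ],
)

```text
validation failed for argument at $.ro...
```

Request:
servo_tool(
  rows=[
    {"fingers":1,"x":0.0112,"y":-0.012,"z":0,"wx":0,"wy":0,"wz":0},
    {"fingers":1,"x":0.0224,"y":-0.0239,"z":0,"wx":0,"wy":0,"wz":0},
    {"fingers":1,"x":0.0224,"y":-0.0239,"z":0,"wx":0,"wy":0,"wz":0},
    {"fingers":1,"x":0.0224,"y":-0.0239,"z":0,"wx":0,"wy":0,"wz":0},
    {"fingers":1,"x":0.0224,"y":-0.0239,"z":0,"wx":0,"wy":0,"wz":0},
    {"fingers":1,"x":0.0224,"y":-0.0239,"z":0,"wx":0,"wy":0,"wz":0},
    {"fingers":1,"x":0.0224,"y":-0.0239,"z":0,"wx":0,"wy":0,"wz":0},
    {"fingers":1,"x":0.0224,"y":-0.0239,"z":0,"wx":0,"wy":0,"wz":0},
    {"fingers":1,"x":0.0224,"y":-0.0239,"z":0,"wx":0,"wy":0,"wz":0},
    {"fingers":1,"x":0.0224,"y":-0.0239,"z":0,"wx":0,"wy":0,"wz":0},
    {"fingers":1,"x":0.0224,"y":-0.0239,"z":0,"wx":0,"wy":0,"wz":0},
    {"fingers":1,"x":0.0224,"y":-0.0239,"z":0,"wx":0,"wy":0,"wz":0},
  ],
  force=90,
)

```text
time: 1.1
ee_pos: [398.1, -259.0, 247.9]
orientation: [-3.073, -0.652, 0.0]
ft_force: [0.8, 0.1, 0.6]
opening: 85.6
grasp_force: 0.0
```

Request:
servo_tool(
  rows=[
    {"fingers":1,"x":0.0224,"y":-0.0239,"z":0,"wx":0,"wy":0,"wz":0},
    {"fingers":1,"x":0.0224,"y":-0.0239,"z":0,"wx":0,"wy":0,"wz":0},
    {"fingers":1,"x":0.0224,"y":-0.0239,"z":0,"wx":0,"wy":0,"wz":0},
    {"fingers":1,"x":0.0224,"y":-0.0239,"z":0,"wx":0,"wy":0,"wz":0},
    {"fingers":1,"x":0.0224,"y":-0.0239,"z":0,"wx":0,"wy":0,"wz":0},
    {"fingers":1,"x":0.0224,"y":-0.0239,"z":0,"wx":0,"wy":0,"wz":0},
    {"fingers":1,"x":0.0224,"y":-0.0239,"z":0,"wx":0,"wy":0,"wz":0},
    {"fingers":1,"x":0.0224,"y":-0.0239,"z":0,"wx":0,"wy":0,"wz":0},
    {"fingers":1,"x":0.0224,"y":-0.0239,"z":0,"wx":0,"wy":0,"wz":0},
    {"fingers":1,"x":0.0224,"y":-0.0239,"z":0,"wx":0,"wy":0,"wz":0},
    {"fingers":1,"x":0.0112,"y":-0.012,"z":0,"wx":0,"wy":0,"wz":0},
  ],
)

```text
time: 2.02
ee_pos: [511.0, 67.2, 247.9]
orientation: [-3.071, -0.656, 0.0]
ft_force: [-0.2, -0.8, 0.2]
opening: 85.5
grasp_force: 0.0
```

Request:
servo_tool(
  rows=[
    {"fingers":1,"x":0,"y":0,"z":0,"wx":0,"wy":0,"wz":-6.44},
    {"fingers":1,"x":0,"y":0,"z":0,"wx":0,"wy":0,"wz":-6.44},
    {"fingers":1,"x":0,"y":0,"z":0,"wx":0,"wy":0,"wz":-6.44},
    {"fingers":1,"x":0,"y":0,"z":0,"wx":0,"wy":0,"wz":-6.44},
    {"fingers":1,"x":0,"y":0,"z":0,"wx":0,"wy":0,"wz":-6.44},
    {"fingers":1,"x":0,"y":0,"z":0,"wx":0,"wy":0,"wz":-6.44},
    {"fingers":1,"x":0,"y":0,"z":0,"wx":0,"wy":0,"wz":-6.44},
    {"fingers":1,"x":0,"y":0,"z":0,"wx":0,"wy":0,"wz":-6.44},
    {"fingers":1,"x":0,"y":0,"z":0,"wx":0,"wy":0,"wz":-6.44},
    {"fingers":1,"x":0,"y":0,"z":0,"wx":0,"wy":0,"wz":-6.44},
    {"fingers":1,"x":0,"y":0,"z":0,"wx":0,"wy":0,"wz":-6.44},
    {"fingers":1,"x":0,"y":0,"z":0,"wx":0,"wy":0,"wz":-6.44},
  ],
)

```text
time: 3.02
ee_pos: [510.5, 64.3, 247.7]
orientation: [-1.985, -2.434, 0.001]
ft_force: [-0.6, 0.1, -0.1]
opening: 85.4
grasp_force: 0.0
```

Request:
servo_tool(
  rows=[
    {"fingers":1,"x":0,"y":0,"z":0.02,"wx":0,"wy":0,"wz":0},
    {"fingers":1,"x":0,"y":0,"z":0.03,"wx":0,"wy":0,"wz":0},
    {"fingers":1,"x":0,"y":0,"z":0.03,"wx":0,"wy":0,"wz":0},
    {"fingers":1,"x":0,"y":0,"z":0.03,"wx":0,"wy":0,"wz":0},
    {"fingers":1,"x":0,"y":0,"z":0.02,"wx":0,"wy":0,"wz":0},
    {"fingers":1,"x":0,"y":0,"z":0.01,"wx":0,"wy":0,"wz":0},
    {"fingers":1,"x":0,"y":0,"z":0,"wx":0,"wy":0,"wz":0},
    {"fingers":1,"x":0,"y":0,"z":0,"wx":0,"wy":0,"wz":0},
  ],
)

```text
time: 3.68
ee_pos: [511.0, 64.2, 108.5]
orientation: [-1.992, -2.429, 0.0]
ft_force: [0.6, 0.6, 0.5]
opening: 85.8
grasp_force: 0.0
```

```bash
python3 - <<'E'
from h import *
o=get_obs(); print(o['time'],o['ee_pos'],R.from_rotvec(o['orientation']).as_matrix().round(3).tolist(),o['qpos'])
a=get_image("top"); b=get_image("side")
pickle.dump(a,open("top1.pkl","wb"));pickle.dump(b,open("side1.pkl","wb"))
c=[cv2.resize(f[:,:,::-1],None,fx=s,fy=s,interpolation=2) for f,s in((a["frame"][150:300,160:260],4),(b["frame"][80:230,230:330],4))]
cv2.imwrite("pics/c1.png",np.hstack(c))
E
```

```text
3.6833 [511.00142725  64.20085119 108.49582038] [[-0.195, 0.981, -0.0], [0.981, 0.195, 0.0], [0.0, -0.0, -1.0]] [-7.22044710e-02  1.00070923e-01  2.07078652e+00 -9.88286085e-06
  9.71042039e-01 -2.68962994e-01]
```

View pics/c1.png

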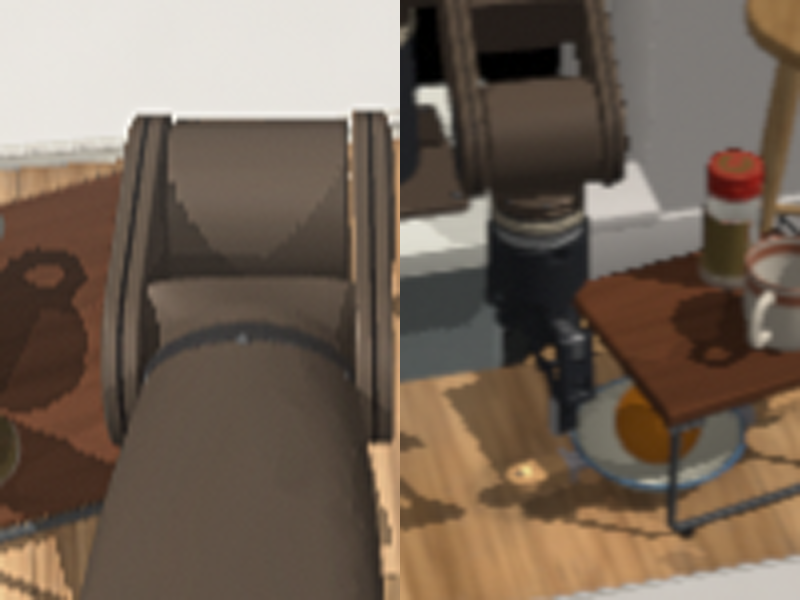

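The gripper hovers straight over the handle: in the side half, the fingers at about (570,400) stand above the handle at (525,470). It clears the riser. Descending and gripping.

Request:
servo_tool(
  rows=[
    {"fingers":1,"x":-0.002,"y":0,"z":0.012,"wx":0,"wy":0,"wz":0},
    {"fingers":1,"x":0,"y":0,"z":0.018,"wx":0,"wy":0,"wz":0},
    {"fingers":1,"x":0,"y":0,"z":0.018,"wx":0,"wy":0,"wz":0},
    {"fingers":1,"x":0,"y":0,"z":0.018,"wx":0,"wy":0,"wz":0},
    {"fingers":1,"x":0,"y":0,"z":0.012,"wx":0,"wy":0,"wz":0},
    {"fingers":1,"x":0,"y":0,"z":0.006,"wx":0,"wy":0,"wz":0},
    {"fingers":1,"x":0,"y":0,"z":0,"wx":0,"wy":0,"wz":0},
    {"fingers":1,"x":0,"y":0,"z":0,"wx":0,"wy":0,"wz":0},
  ],
)

```text
time: 4.45
ee_pos: [511.7, 62.2, 24.7]
orientation: [1.992, 2.429, 0.001]
ft_force: [0.3, 0.4, 0.8]
opening: 85.4
grasp_force: 0.0
```

Request:
servo_tool(
  rows=[
    {"fingers":0.6,"x":0,"y":0,"z":0,"wx":0,"wy":0,"wz":0},
    {"fingers":0.5,"x":0,"y":0,"z":0,"wx":0,"wy":0,"wz":0},
    {"fingers":0.42,"x":0,"y":0,"z":0,"wx":0,"wy":0,"wz":0},
    {"fingers":0.36,"x":0,"y":0,"z":0,"wx":0,"wy":0,"wz":0},
    {"fingers":0.32,"x":0,"y":0,"z":0,"wx":0,"wy":0,"wz":0},
    {"fingers":0.29,"x":0,"y":0,"z":0,"wx":0,"wy":0,"wz":0},
    {"fingers":0.26,"x":0,"y":0,"z":0,"wx":0,"wy":0,"wz":0},
    {"fingers":0.23,"x":0,"y":0,"z":0,"wx":0,"wy":0,"wz":0},
    {"fingers":0,"x":0,"y":0,"z":0,"wx":0,"wy":0,"wz":0},
    {"fingers":0,"x":0,"y":0,"z":0,"wx":0,"wy":0,"wz":0},
    {"fingers":0,"x":0,"y":0,"z":0,"wx":0,"wy":0,"wz":0},
    {"fingers":0,"x":0,"y":0,"z":0,"wx":0,"wy":0,"wz":0},
  ],
)

```text
time: 5.45
ee_pos: [511.4, 62.2, 24.5]
orientation: [1.992, 2.429, -0.0]
ft_force: [-1.9, -1.3, 3.8]
opening: 22.2
grasp_force: 88.0
```

Request:
servo_tool(
  rows=[
    {"fingers":0,"x":0,"y":0,"z":-0.001,"wx":0,"wy":0,"wz":0},
    {"fingers":0,"x":0,"y":0,"z":-0.0015,"wx":0,"wy":0,"wz":0},
    {"fingers":0,"x":0,"y":0,"z":-0.002,"wx":0,"wy":0,"wz":0},
    {"fingers":0,"x":0,"y":0,"z":-0.002,"wx":0,"wy":0,"wz":0},
    {"fingers":0,"x":0,"y":0,"z":-0.0015,"wx":0,"wy":0,"wz":0},
    {"fingers":0,"x":0,"y":0,"z":-0.001,"wx":0,"wy":0,"wz":0},
    {"fingers":0,"x":0,"y":0,"z":0,"wx":0,"wy":0,"wz":0},
    {"fingers":0,"x":0,"y":0,"z":0,"wx":0,"wy":0,"wz":0},
    {"fingers":0,"x":0,"y":0,"z":0,"wx":0,"wy":0,"wz":0},
  ],
)

```text
time: 6.2
ee_pos: [511.1, 62.2, 33.2]
orientation: [-1.992, -2.429, 0.0]
ft_force: [-0.5, -0.0, -4.9]
opening: 22.5
grasp_force: 88.3
```

```bash
python3 - <<'E'
from h import *
o=get_obs(); print(o['ft_force'],o['torque'],o['ee_pos'])
b=get_image("side"); pickle.dump(b,open("side2.pkl","wb"))
a=pickle.load(open("side0.pkl","rb"))
cv2.imwrite("pics/c2.png",np.hstack([cv2.resize(f["frame"][150:225,250:330,::-1],None,fx=5,fy=5,interpolation=2) for f in(a,b)]))
E
```

```text
[-0.51985655 -0.03295653 -4.9494482 ] [-0.45153773 -0.0543905  -0.01077815] [511.08634062  62.2498458   33.16663265]
```

View pics/c2.png

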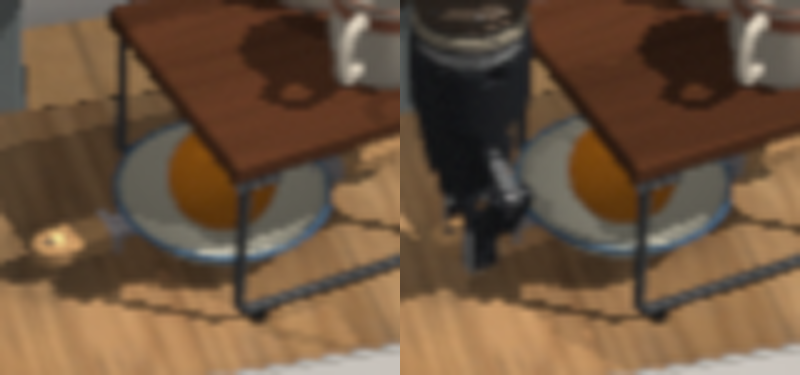

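The dish is carried: 4.9 N and 0.45 Nm, with the rim still level and the orange in the middle. Drawing it out.

Request:
servo_tool(
  rows=[
    {"fingers":0,"x":-0.002,"y":0,"z":0,"wx":0,"wy":0,"wz":0},
    {"fingers":0,"x":-0.004,"y":0,"z":0,"wx":0,"wy":0,"wz":0},
    {"fingers":0,"x":-0.006,"y":0,"z":0,"wx":0,"wy":0,"wz":0},
    {"fingers":0,"x":-0.008,"y":0,"z":0,"wx":0,"wy":0,"wz":0},
    {"fingers":0,"x":-0.01,"y":0,"z":0,"wx":0,"wy":0,"wz":0},
    {"fingers":0,"x":-0.01,"y":0,"z":0,"wx":0,"wy":0,"wz":0},
    {"fingers":0,"x":-0.01,"y":0,"z":0,"wx":0,"wy":0,"wz":0},
    {"fingers":0,"x":-0.01,"y":0,"z":0,"wx":0,"wy":0,"wz":0},
    {"fingers":0,"x":-0.01,"y":0,"z":0,"wx":0,"wy":0,"wz":0},
    {"fingers":0,"x":-0.01,"y":0,"z":0,"wx":0,"wy":0,"wz":0},
    {"fingers":0,"x":-0.01,"y":0,"z":0,"wx":0,"wy":0,"wz":0},
    {"fingers":0,"x":-0.01,"y":0,"z":0,"wx":0,"wy":0,"wz":0},
  ],
)

```text
time: 7.25
ee_pos: [531.0, -36.9, 33.3]
orientation: [1.993, 2.429, 0.0]
ft_force: [0.9, -0.4, -5.0]
opening: 22.1
grasp_force: 88.3
```

Request:
servo_tool(
  rows=[
    {"fingers":0,"x":-0.01,"y":0,"z":0,"wx":0,"wy":0,"wz":0},
    {"fingers":0,"x":-0.01,"y":0,"z":0,"wx":0,"wy":0,"wz":0},
    {"fingers":0,"x":-0.01,"y":-0.001,"z":-0.001,"wx":0,"wy":0,"wz":0},
    {"fingers":0,"x":-0.01,"y":-0.003,"z":-0.003,"wx":0,"wy":0,"wz":0},
    {"fingers":0,"x":-0.01,"y":-0.004,"z":-0.005,"wx":0,"wy":0,"wz":0},
    {"fingers":0,"x":-0.01,"y":-0.005,"z":-0.007,"wx":0,"wy":0,"wz":0},
    {"fingers":0,"x":-0.01,"y":-0.005,"z":-0.007,"wx":0,"wy":0,"wz":0},
    {"fingers":0,"x":-0.01,"y":-0.005,"z":-0.007,"wx":0,"wy":0,"wz":0},
    {"fingers":0,"x":-0.008,"y":-0.004,"z":-0.005,"wx":0,"wy":0,"wz":0},
    {"fingers":0,"x":-0.006,"y":-0.002,"z":-0.003,"wx":0,"wy":0,"wz":0},
    {"fingers":0,"x":-0.004,"y":-0.001,"z":-0.002,"wx":0,"wy":0,"wz":0},
    {"fingers":0,"x":-0.002,"y":0,"z":0,"wx":0,"wy":0,"wz":0},
  ],
)

```text
time: 8.25
ee_pos: [521.2, -140.5, 74.0]
orientation: [1.993, 2.427, 0.001]
ft_force: [0.9, -0.9, -5.2]
opening: 22.2
grasp_force: 88.4
```

Request:
servo_tool(
  rows=[
    {"fingers":0,"x":0,"y":0,"z":-0.001,"wx":0,"wy":0,"wz":0},
    {"fingers":0,"x":-0.001,"y":0,"z":-0.003,"wx":0,"wy":0,"wz":0},
    {"fingers":0,"x":-0.002,"y":0,"z":-0.005,"wx":0,"wy":0,"wz":0},
    {"fingers":0,"x":-0.002,"y":0,"z":-0.008,"wx":0,"wy":0,"wz":0},
    {"fingers":0,"x":-0.002,"y":0,"z":-0.01,"wx":0,"wy":0,"wz":0},
    {"fingers":0,"x":-0.002,"y":0,"z":-0.01,"wx":0,"wy":0,"wz":0},
    {"fingers":0,"x":-0.002,"y":0,"z":-0.01,"wx":0,"wy":0,"wz":0},
    {"fingers":0,"x":-0.002,"y":0,"z":-0.01,"wx":0,"wy":0,"wz":0},
    {"fingers":0,"x":-0.001,"y":0,"z":-0.008,"wx":0,"wy":0,"wz":0},
    {"fingers":0,"x":-0.001,"y":0,"z":-0.006,"wx":0,"wy":0,"wz":0},
    {"fingers":0,"x":0,"y":0,"z":-0.004,"wx":0,"wy":0,"wz":0},
    {"fingers":0,"x":0,"y":0,"z":-0.002,"wx":0,"wy":0,"wz":0},
  ],
)

```text
time: 9.25
ee_pos: [524.1, -154.6, 151.1]
orientation: [1.992, 2.428, 0.0]
ft_force: [0.0, -0.3, -4.9]
opening: 22.6
grasp_force: 88.4
```

```bash
python3 - <<'E'
from h import *
o=get_obs(); print(o['time'],o['ft_force'],o['torque'],o['ee_pos'])
a=get_image("top"); b=get_image("side")
cv2.imwrite("pics/c3.png",np.hstack([cv2.resize(f["frame"][130:310,s:s+180,::-1] if s>200 else f["frame"][90:270,s:s+180,::-1],None,fx=2.2,fy=2.2,interpolation=2) for f,s in((a,201),(b,150))]))
E
```

```text
9.25 [ 0.04476168 -0.2516691  -4.89512079] [-0.55677233 -0.08932153  0.00528916] [ 524.060486   -154.60301336  151.14008179]
```

View pics/c3.png

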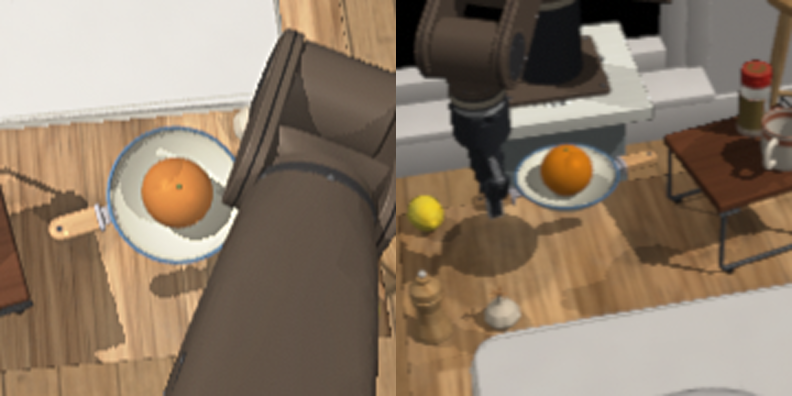

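The dish is clear of the riser, level, with the orange central (left half (177,190) within the rim centred at about (178,195)). Next is the quarter turn.

Request:
servo_tool(
  rows=[
    {"fingers":0,"x":0,"y":0,"z":0,"wx":0,"wy":0,"wz":1},
    {"fingers":0,"x":0,"y":0,"z":0,"wx":0,"wy":0,"wz":2},
    {"fingers":0,"x":0,"y":0,"z":0,"wx":0,"wy":0,"wz":3},
    {"fingers":0,"x":0,"y":0,"z":0,"wx":0,"wy":0,"wz":4},
    {"fingers":0,"x":0,"y":0,"z":0,"wx":0,"wy":0,"wz":4},
    {"fingers":0,"x":0,"y":0,"z":0,"wx":0,"wy":0,"wz":4},
    {"fingers":0,"x":0,"y":0,"z":0,"wx":0,"wy":0,"wz":4},
    {"fingers":0,"x":0,"y":0,"z":0,"wx":0,"wy":0,"wz":4},
    {"fingers":0,"x":0,"y":0,"z":0,"wx":0,"wy":0,"wz":4},
    {"fingers":0,"x":0,"y":0,"z":0,"wx":0,"wy":0,"wz":4},
    {"fingers":0,"x":0,"y":0,"z":0,"wx":0,"wy":0,"wz":4},
    {"fingers":0,"x":0,"y":0,"z":0,"wx":0,"wy":0,"wz":4},
  ],
)

```text
time: 10.35
ee_pos: [522.9, -154.0, 149.2]
orientation: [-2.731, -1.547, 0.003]
ft_force: [-0.1, 0.2, -5.0]
opening: 22.1
grasp_force: 88.4
```

Request:
servo_tool(
  rows=[
    {"fingers":0,"x":0,"y":0,"z":0,"wx":0,"wy":0,"wz":4},
    {"fingers":0,"x":0,"y":0,"z":0,"wx":0,"wy":0,"wz":4},
    {"fingers":0,"x":0,"y":0,"z":0,"wx":0,"wy":0,"wz":4},
    {"fingers":0,"x":0,"y":0,"z":0,"wx":0,"wy":0,"wz":4},
    {"fingers":0,"x":0,"y":0,"z":0,"wx":0,"wy":0,"wz":4},
    {"fingers":0,"x":0,"y":0,"z":0,"wx":0,"wy":0,"wz":4},
    {"fingers":0,"x":0,"y":0,"z":0,"wx":0,"wy":0,"wz":4},
    {"fingers":0,"x":0,"y":0,"z":0,"wx":0,"wy":0,"wz":4},
    {"fingers":0,"x":0,"y":0,"z":0,"wx":0,"wy":0,"wz":4},
    {"fingers":0,"x":0,"y":0,"z":0,"wx":0,"wy":0,"wz":4},
    {"fingers":0,"x":0,"y":0,"z":0,"wx":0,"wy":0,"wz":4},
    {"fingers":0,"x":0,"y":0,"z":0,"wx":0,"wy":0,"wz":4},
  ],
)

```text
time: 11.35
ee_pos: [522.5, -153.6, 148.9]
orientation: [-3.124, -0.301, 0.007]
ft_force: [-0.6, -0.2, -5.7]
opening: 22.2
grasp_force: 88.4
```

Request:
servo_tool(
  rows=[
    {"fingers":0,"x":0,"y":0,"z":0,"wx":0,"wy":0,"wz":4},
    {"fingers":0,"x":0,"y":0,"z":0,"wx":0,"wy":0,"wz":3},
    {"fingers":0,"x":0,"y":0,"z":0,"wx":0,"wy":0,"wz":3},
    {"fingers":0,"x":0,"y":0,"z":0,"wx":0,"wy":0,"wz":2},
    {"fingers":0,"x":0,"y":0,"z":0,"wx":0,"wy":0,"wz":1},
    {"fingers":0,"x":0,"y":0,"z":0,"wx":0,"wy":0,"wz":0},
    {"fingers":0,"x":0.001,"y":-0.002,"z":0,"wx":0,"wy":0,"wz":0},
    {"fingers":0,"x":0.002,"y":-0.003,"z":0,"wx":0,"wy":0,"wz":0},
    {"fingers":0,"x":0.003,"y":-0.005,"z":0,"wx":0,"wy":0,"wz":0},
    {"fingers":0,"x":0.004,"y":-0.006,"z":0,"wx":0,"wy":0,"wz":0},
    {"fingers":0,"x":0.005,"y":-0.007,"z":0,"wx":0,"wy":0,"wz":0},
    {"fingers":0,"x":0.006,"y":-0.008,"z":0,"wx":0,"wy":0,"wz":0},
  ],
)

```text
time: 12.35
ee_pos: [546.3, -123.3, 150.4]
orientation: [-3.141, 0.047, 0.0]
ft_force: [0.5, 0.5, -4.5]
opening: 22.4
grasp_force: 88.4
```

Request:
servo_tool(
  rows=[
    {"fingers":0,"x":0.007,"y":-0.009,"z":0,"wx":0,"wy":0,"wz":0},
    {"fingers":0,"x":0.008,"y":-0.01,"z":0,"wx":0,"wy":0,"wz":0},
    {"fingers":0,"x":0.009,"y":-0.011,"z":0,"wx":0,"wy":0,"wz":0},
    {"fingers":0,"x":0.009,"y":-0.012,"z":0,"wx":0,"wy":0,"wz":0},
    {"fingers":0,"x":0.009,"y":-0.012,"z":0,"wx":0,"wy":0,"wz":0},
    {"fingers":0,"x":0.009,"y":-0.012,"z":0,"wx":0,"wy":0,"wz":0},
    {"fingers":0,"x":0.008,"y":-0.011,"z":0,"wx":0,"wy":0,"wz":0},
    {"fingers":0,"x":0.007,"y":-0.01,"z":0,"wx":0,"wy":0,"wz":0},
    {"fingers":0,"x":0.006,"y":-0.008,"z":0,"wx":0,"wy":0,"wz":0},
    {"fingers":0,"x":0.005,"y":-0.006,"z":0,"wx":0,"wy":0,"wz":0},
    {"fingers":0,"x":0.003,"y":-0.004,"z":0,"wx":0,"wy":0,"wz":0},
    {"fingers":0,"x":0.001,"y":-0.002,"z":0,"wx":0,"wy":0,"wz":0},
  ],
)

```text
time: 13.35
ee_pos: [630.4, -19.1, 150.3]
orientation: [3.141, -0.047, 0.0]
ft_force: [0.2, 0.2, -4.7]
opening: 22.3
grasp_force: 88.4
```

Request:
servo_tool(
  rows=[
    {"fingers":0,"x":0,"y":0,"z":0,"wx":0,"wy":0,"wz":0},
    {"fingers":0,"x":0,"y":0,"z":0,"wx":0,"wy":0,"wz":0},
    {"fingers":0,"x":0,"y":0,"z":0,"wx":0,"wy":0,"wz":0},
    {"fingers":0,"x":0,"y":0,"z":0,"wx":0,"wy":0,"wz":0},
    {"fingers":0,"x":0,"y":0,"z":0,"wx":0,"wy":0,"wz":0},
    {"fingers":0,"x":0,"y":0,"z":0,"wx":0,"wy":0,"wz":0},
    {"fingers":0,"x":0,"y":0,"z":0,"wx":0,"wy":0,"wz":0},
    {"fingers":0,"x":0,"y":0,"z":0,"wx":0,"wy":0,"wz":0},
  ],
)

```text
time: 14.02
ee_pos: [629.9, -19.7, 150.3]
orientation: [-3.141, 0.048, 0.0]
ft_force: [0.1, -0.1, -4.9]
opening: 22.4
grasp_force: 88.4
```

```bash
python3 - <<'E'
from h import *
o=get_obs(); print(o['time'],o['ft_force'],o['torque'],o['ee_pos'],R.from_rotvec(o['orientation']).as_matrix().round(3).tolist())
a=get_image("top"); b=get_image("side")
pickle.dump(a,open("top3.pkl","wb"));pickle.dump(b,open("side3.pkl","wb"))
cv2.imwrite("pics/c4.png",np.hstack([cv2.resize(f["frame"][y:y+180,s:s+140,::-1],None,fx=2.8,fy=2.8,interpolation=2) for f,s,y in((a,180,60),(b,180,100))]))
E
```

```text
14.0167 [ 0.14759993 -0.07885726 -4.89181503] [ 0.0431125   0.53191281 -0.00376832] [629.92893595 -19.68981428 150.34680986] [[1.0, -0.03, -0.0], [-0.03, -1.0, 0.0], [-0.0, -0.0, -1.0]]
```

View pics/c4.png

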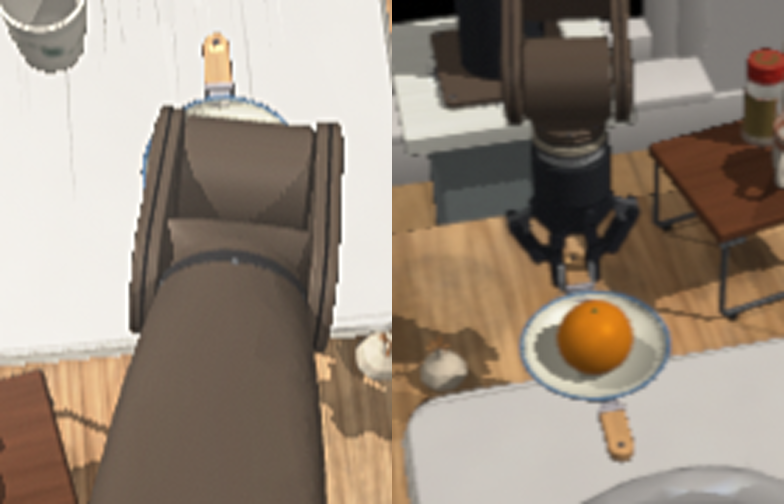

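The dish is over the board with its free handle pointing away: hole at (215,42) in the top half and (620,447) in the side half. Now to check tilt and the orange.

```bash
python3 - <<'E'
from h import *
t,s=[pickle.load(open(n+"3.pkl","rb")) for n in("top","side")]
T=lambda x,y:(180+(x+.5)/2.8-.5,60+(y+.5)/2.8-.5); S=lambda x,y:(180+(x-392+.5)/2.8-.5,100+(y+.5)/2.8-.5)
print(tri(t,T(215,42),s,S(620,447)))
p=lambda c:atz(s,S(*c),160).round(1)
print("rim L,R,top,bot",p((521,342)),p((670,342)),p((592,291)),p((583,400)))
f=s["frame"][:,:,::-1]; hsv=cv2.cvtColor(np.ascontiguousarray(f),cv2.COLOR_BGR2HSV)
m=cv2.inRange(hsv,(5,190,90),(18,255,255)); m[:,:180]=0;m[:,320:]=0
n,l,st,c=cv2.connectedComponentsWithStats(m); k=1+st[1:,4].argmax(); x,y,w,h,_=st[k]; print(st[k])
print("orange @z168",atz(s,(x+w/2-.5,y+h/2-.5),168))
m=cv2.inRange(hsv,(100,70,60),(125,255,255)); m[:200]=0;m[250:]=0;m[:,:215]=0;m[:,285:]=0
P=np.argwhere(m)[:,::-1].astype(np.float32); Q=np.array([atz(s,q,160)[:2] for q in P],np.float32)
P=P[(P[:,1]>200)]; print(len(P),cv2.fitEllipse(Q))
E
```

```text
(array([863.39245238, -27.28054908, 151.28600854]), np.float64(1.6139960017561734))
rim L,R,top,bot [723.6 -92.2 160. ] [756.   44.2 160. ] [669.8 -12.2 160. ] [809.3 -50.4 160. ]
[240 208  25  25 492]
orange @z168 [740.89811717 -24.92502689 168.        ]
11 ((703.215576171875, -61.20716857910156), (157.10354614257812, 254.88516235351562), 129.73086547851562)
```

The orange is within about 2 mm of the dish's middle. The dish droops about 2°, its underside is about 120 mm up, and it is still. Handing in.

```bash
python3 -c "
from plant import *
print(job_done())"
```

```text
the job is handed in; nothing more can be done
None
```

I handed the job in with the dish held still by its near handle, about 120 mm above the near end of the draining board. By my measurements it is about 2° off level, the free handle points straight away towards the sink, and the orange is within about 2 mm of the middle; the judge's verdict was not shown.

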